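# Seat the drill template on the panel's dowels and hold it down

### The arm

A 7-joint arm with a two-finger parallel gripper is mounted at the origin on the work surface. World frame = base frame: x ahead of the robot, y to its left, z up, the work surface at z = 0. Lengths are in m, angles in rad, forces in N, time in s.
With the tool pointing down it reaches from about 0.35 to 0.9 m from the base axis. Payload 8.1 kg.
Tool frame: the origin (TCP) lies midway between the tips of the shut fingers; the grasp point (between the pads) lies 19 mm behind it; z points along the fingers, y is the line along which they close (so a half turn about z gives the same grasp; the last joint's range is limited). The gripper opens to 92 mm and grips with 3 to 60 N. Pads are 19 mm wide; open, the fingers measure 130 mm over their backs; the gripper's body (75 mm by 190 mm) begins 47 mm behind the grasp point.
Start: joints at [-1.243, 0.434, 0.025, 1.573, -0.012, 1.134, -0.075], TCP at [0.261, 0.568, 0.227] pointing down, gripper open.
Joint ranges: [-2.62, 2.62], [-0.44, 2.09], [-1.27, 1.32], [0.08, 2.57], [-1.32, 4.46], [0.12, 2], [-2.74, 2.74]. Speed limits (rad/s): [2.22, 2.22, 3.01, 3.01, 3.14, 3.14, 3.14].

### API

Orientations are given as a rotation vector (axis times angle).
In Python, from cell import arm gives the robot as it stands.
- The arm moves only by the tool carry_out, never from a script. Its arguments are lists of equal length, an entry for each row: "claw": the finger opening in cm, from 0 to 9.18; "delta_pos": the shift along the tool's x, y, z in cm, a list of three; "angular": the turn, a rotation vector about the tool's x, y, z in rad, a list of three. In form: {"claw": [claw, ...], "delta_pos": [[dx, dy, dz], ...], "angular": [[ax, ay, az], ...]}. A call has 1 to 20 rows; each row shifts and turns the commanded pose from where the row before left it, along the tool's axes as they then stand; what a row does not reach is not made up. A row lasts 1/10 s, in which the tool goes at most 50 mm and 8.59 degrees, less where a joint would pass 70% of its speed; a pose out of reach is approached as far as the arm can. A call with a gripper value outside its range is refused whole. The fingers move at their own pace and stop on an object; "force" is the grip in N (left out, the last holds). Time passes only in rows, so rows that do not move let the fingers close. It gives the time, the measured TCP pose, the force, the opening and the grip force at its end, in the units of the state.
- arm.observe(): the state, without advancing time (a new reading comes with each control period).
- arm.get_image(name): name is "scene" or "side" or "wrist"; returns a dict with "frame" (480x640x3 uint8, red, green, blue), "mtx" (3x3 intrinsics, pixels), "T" (4x4, takes a point from camera to world coordinates). Camera axes: x right, y down, z forward; pixel columns grow to the right and rows downward; lengths in m; the calibration is good to about 2 mm. A picture is of the moment at which its call begins. There is no depth.
- arm.sign_off(): hands the job in; it is judged then, once.
Trained networks look in a picture, given as the dict that the camera call returned (one of the last four; its "shot" number tells which), for a name from the list of things; names that differ only in an ending like _2 or _b are one class to them, and where a whole thing is asked for, a point or a joint stands for the part that bears it (a point fixed in the world has none). Each returns a list of dicts, best first, with "conf" (0 to 1); they miss things now and then, are a little off and sometimes report something else, mostly with a low value. They report only what shows in the picture. A call takes as long as a camera call. They do not tell look-alikes from the thing itself.
- arm.look_for(label, picture): "centre" ([column, row] as shares, 0 to 1, of the picture: columns of its width, rows of its height, amid what is visible of it).
- arm.trace(label, picture): "region" (480x640 bool, what is visible of it) and "centre" ([column, row] as shares, 0 to 1, of the picture: columns of its width, rows of its height, amid what is visible of it).
- arm.place_of(label, picture): "centre" ([column, row] as shares, 0 to 1, of the picture: columns of its width, rows of its height: a listed point, or the origin of a listed thing).
The state is a dict: "clock": time; "joints": joint angles; "dq": joint speeds; "joint_efforts": joint torques, N m; "position": TCP position; "ee_rot": TCP orientation; "force": force on the tool from outside, world axes, zero at the start; "ft_torque": the same for the moment, N m; "width": opening from 0.0 (shut) to 1.0 (fully open); "gripper_force": force on a finger pad.
Only numpy, scipy, OpenCV 4.12 (cv2) and the standard library are available. Lean on these libraries where they do the work, as an engineer would, in place of code of your own. Each camera call takes 0.05 s, during which the arm holds its last target. There are 200 camera calls.

### The job

Take the brown drill template off the blue hook stand by its black handle and lay it on the white panel in the nest, red end towards the red paint mark. Slide it about over the locating pins hidden beneath it until it drops on, then press it gently down until its plate lies flat on the panel, without ever forcing it. Finish while still holding the handle and pressing, so that the template stays down against its sprung feet, and leave the screw bin, the air screwdriver and the grey bracket where they lie.

Things in the scene. Friction and masses are not known exactly. Their poses are not given: they have to be found in the camera images.
- template: Drill template: brown phenolic plate 90 (x) by 150 (y) by 14 mm (z), 0.28 to 0.44 kg, +y end painted red, black bow handle on top. Starts hanging level from the stand, the handle's bar across the two prongs. Origin: centre of the plate's underside, z up. The underside has a round blind bore (bore), a slot (slot) and four sprung feet (feet).
- handle (a point): Middle of the handle's bar, 62 mm above the template's origin. The bar is straight along the template's y, 16 mm wide (x) and 16 mm high; 40 mm are free between bar and plate, 104 mm between its two uprights. Grip it here across its width, fingers closing along the template's x; each prong lies about 30 mm or more to the side. Axes as the template.
- bore (a point): Same point as the template's origin: mouth of the round blind bore in the underside, 11.5 mm wide, 12.5 mm deep. Not visible from above. Axes as the template.
- slot (a point): Mouth of the blind slot in the underside, 50 mm from the bore towards the red end: 11 mm (x) by 14 mm (y), 12.5 mm deep. Not visible from above. Axes as the template.
- feet (a point): Point amid the four sprung rubber feet, 4 mm below the origin, level with their soles. They stand at x = +-34, y = +-32 mm and spring back into the plate: together they bear about 4 N before they give and 12 N with the plate flat on the panel. So holding it flat takes a push of 7 to 10 N on the handle; let go, it rises up to 4 mm. Axes as the template.
- stand: Blue hook stand, fixed to the bench. Origin: on the bench, below the place where the bar's middle hangs. Base plate 8 mm thick from x = -75 to 125 mm; post and crossbar at x = +105 mm, top at 160 mm; two steel prongs run from there towards -x.
- prongs (a point): Point between the two prongs where the bar's middle rests, give or take 8 mm, level with their upper side (160 mm above the bench); axes as the stand. Prongs 8 mm thick, at y = +-41 mm, along x. To take the template off, lift it 18 to 27 mm (the bar clears the tips, the plate stays under the prongs), then draw it 85 mm or more along the stand's -x; only then go higher.
- prong_tip (a point): Midway between the two upturned prong tips, at their height: 26 mm towards the stand's -x from prongs and 12 mm above it. Axes as the stand.
- nest: Panel nest, fixed: plywood board 240 (x) by 300 (y) mm with a white sheet-metal panel let in, its flat face 36 mm above the bench. A 2.5 mm high bead runs round the face at x = +-84, y = +-119 mm. Two toggle clamps stand on its +x edge, from x = 77 mm outwards at y = +-85 mm, 54 mm high. Red paint mark on the face at y = +96 mm. Origin: centre of the underside.
- pin (a point): Axis of the main pin at the panel's face; axes as the nest, z up. Steel, 10 mm thick, 11 mm high, its top 4 mm tapered to 4.5 mm. With the template seated this point and the template's origin coincide. Riding on its tip, the template's underside is 11 mm above the face; dropped on, the feet meet the face with the underside 4 mm above it.
- pin2 (a point): Axis of the second, anti-rotation pin at the panel's face, 50 mm from the main pin along the nest's +y, towards the red mark: 8 mm thick, 6.5 mm high, its top 4 mm tapered. It goes into the template's slot; axes as the nest.
- screw_bin: Black open bin of screws, 90 by 130 by 45 mm, beyond the work; bystander. Origin: centre of its underside.
- air_driver: Yellow inline air screwdriver lying on the bench, about 230 mm long along its x, 36 mm high; bystander. Origin: under its body.
- bracket: Grey folded sheet-metal bracket, 75 by 90 by 35 mm; bystander. Origin: centre of its foot's underside.
Not all that is in view belongs to the job. Of the things like the template, leave any that is green; of the rest the smaller one is meant.

How it is judged:
By the outcome, as a careful person would: the job done as asked, in the order asked, and still so for the second after the job is handed in, while the arm keeps its last pose, push and grip.
It also fails if it takes over 45 s, if anything falls off the work surface, if the arm or the gripper's body presses on something with over 40 N, if the wrist force passes 120 N, or if a joint passes its speed limit or range.

## Working session

There is one attempt and no reset: what is moved stays moved. The work goes in short steps, Python scripts to look and compute and a tool call to move; the robot and the scene stay as the last step left them, time stands still between calls to the robot, and variables do not carry over. Pictures are saved under pics/ and viewed, at most 10 in all, crops included, and the job is handed in when it is done.

Besides the shell and the picture viewer there is one more tool, called after ">>>" by a JSON object that holds its "api" and its "payload", one argument or row to a line. carry_out: Moves the arm, as the interface text tells. Its arguments: {"type":"object","properties":{"claw":{"type":"array","items":{"type":"number"}},"delta_pos":{"type":"array","items":{"type":"array","items":{"type":"number"}}},"angular":{"type":"array","items":{"type":"array","items":{"type":"number"}}},"force":{"type":"number"}},"required":["claw","delta_pos","angular"]}

```bash
mkdir -p pics; ls; cat > h.py <<'E'
import numpy as np, cv2
from cell import arm
from scipy.spatial.transform import Rotation as R
def ray(im,c):
    T=np.array(im["T"]);K=np.array(im["mtx"])
    d=T[:3,:3]@np.linalg.solve(K,[c[0],c[1],1]);return T[:3,3],d
def onz(im,c,z):
    o,d=ray(im,c);return o+d*(z-o[2])/d[2]
def proj(im,p):
    T=np.array(im["T"]);K=np.array(im["mtx"])
    q=K@(T[:3,:3].T@(np.asarray(p)-T[:3,3]));return q[:2]/q[2]
def px(c): return np.array([c[0]*640,c[1]*480])
def tri(a):
    A=np.zeros((3,3));b=np.zeros(3)
    for im,c in a:
        o,d=ray(im,c);d=d/np.linalg.norm(d);P=np.eye(3)-d[:,None]*d;A+=P;b+=P@o
    return np.linalg.solve(A,b)
def save(im,n): cv2.imwrite(f"pics/{n}.png",cv2.cvtColor(im["frame"],cv2.COLOR_RGB2BGR))
E
cat > a.py <<'E'
from h import *
np.set_printoptions(precision=4,suppress=True)
for n in ["scene","side"]:
    im=arm.get_image(n);save(im,n+"0");print(n,np.array(im["T"])[:3].tolist())
    for l in ["template","handle","prongs","prong_tip","stand","nest","pin","pin2","screw_bin","air_driver","bracket"]:
        r=arm.place_of(l,im);print(l,[(px(x["centre"]).round(1).tolist(),round(x["conf"],2)) for x in r[:4]])
print(arm.observe())
E
python3 a.py
```

```text
pics
scene [[0.5703167058548961, 0.6234776277049988, -0.5348032374380008, 1.2776739241867958], [0.8213689270992973, -0.4404520604980224, 0.3624293972607566, -0.5042879111697093], [-0.009588567075891497, -0.6459703012944118, -0.7633023183687035, 1.1981110334459764]]
template [([326.1, 186.6], 0.82), ([370.4, 198.6], 0.69), ([408.6, 289.4], 0.63), ([358.4, 327.9], 0.56)]
handle [([415.3, 269.2], 0.95), ([324.6, 176.8], 0.82), ([370.7, 182.7], 0.64), ([370.4, 178.6], 0.41)]
prongs []
prong_tip [([369.5, 180.0], 0.86)]
stand [([368.8, 220.5], 0.93)]
nest [([228.7, 309.9], 0.81)]
pin [([228.4, 300.3], 0.96), ([243.3, 294.3], 0.78)]
pin2 [([228.4, 300.3], 0.96), ([243.3, 294.3], 0.78)]
screw_bin [([357.3, 333.6], 0.73)]
air_driver [([430.7, 194.3], 0.59)]
bracket [([138.8, 340.3], 0.77)]
side [[-0.9479237060889134, -0.2386824036912951, 0.2108823311773758, 0.21828139241967856], [-0.3184865477874635, 0.7048638574877527, -0.6338243142116816, 0.9469685835488284], [0.0026393774043360625, -0.6679802785828564, -0.7441742948471727, 1.2442275381280044]]
template [([315.7, 322.8], 0.89), ([229.0, 29
[... 241 characters left out ...]
, 0.92), ([349.4, 205.6], 0.7)]
pin2 [([355.2, 200.8], 0.92), ([349.4, 205.6], 0.7)]
screw_bin [([257.0, 238.9], 0.6)]
air_driver [([267.0, 434.6], 0.75)]
bracket [([393.0, 165.5], 0.5)]
{'clock': 1.2, 'joints': array([-1.2426,  0.4345,  0.025 ,  1.5732, -0.0116,  1.134 , -0.0751]), 'dq': array([-0.0004,  0.0005,  0.0001,  0.0007, -0.001 ,  0.0003, -0.0008]), 'joint_efforts': array([ -0.0008, -66.7691,   0.9833, -31.4821,  -0.0608,   0.033 ,
         0.0001]), 'position': array([0.261 , 0.5679, 0.2267]), 'ee_rot': array([-0.6716, -3.0689, -0.    ]), 'force': array([-0.239 , -0.6813, -0.0728]), 'ft_torque': array([-0.0141,  0.0013,  0.0245]), 'gripper_force': 0.0, 'width': 0.9976042259652929}
```

View pictures.

View pics/scene0.png

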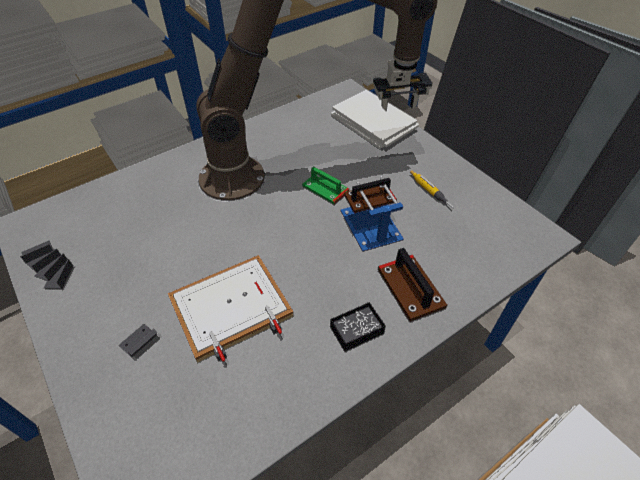

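View pics/side0.png

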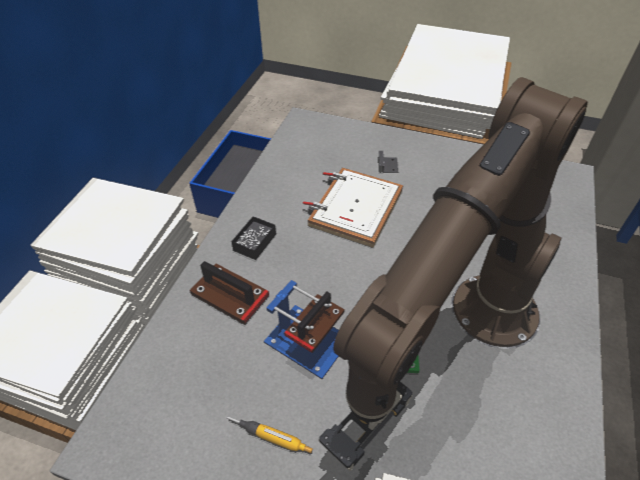

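```bash
cat > b.py <<'E'
from h import *
np.set_printoptions(precision=4,suppress=True)
s=arm.get_image("scene");d=arm.get_image("side")
P=dict(handle=((370.7,182.7),(315,304.7)),tip=((369.5,180),(322.6,315.2)),stand=((368.8,220.5),(316.1,349)),pin=((228.4,300.3),(355.2,200.8)),pin2=((243.3,294.3),(349.4,205.6)))
for k,(a,b) in P.items():
    z=dict(pin=.036,pin2=.036,stand=0.0,handle=.168,tip=.172)[k]
    print(k,tri([(s,a),(d,b)]),onz(s,a,z),onz(d,b,z))
# nest corners by board colour
for n,im in (("s",s),("d",d)):
    r=arm.trace("nest",im)
    if r:
        m=r[0]["region"].astype(np.uint8);c,_=cv2.findContours(m,0,2);c=max(c,key=cv2.contourArea)
        q=cv2.boxPoints(cv2.minAreaRect(c));ap=cv2.approxPolyDP(c,8,True)[:,0];print(n,r[0]["conf"],[ (p.tolist(),onz(im,p,.036)[:2].round(3).tolist()) for p in ap])
c=lambda im,y0,y1,x0,x1,n:cv2.imwrite(f"pics/{n}.png",cv2.resize(cv2.cvtColor(im["frame"],cv2.COLOR_RGB2BGR)[y0:y1,x0:x1],None,fx=5,fy=5,interpolation=2))
a=cv2.resize(cv2.cvtColor(s["frame"],4)[160:260,315:435],None,fx=3.3,fy=5);b=cv2.resize(cv2.cvtColor(d["frame"],4)[275:385,255:355],None,fx=4,fy=500/110)
cv2.imwrite("pics/stand.png",np.hstack([a,b]))
E
python3 b.py
```

```text
handle [0.4714 0.2701 0.181 ] [0.4629 0.2808 0.168 ] [0.4731 0.2605 0.168 ]
tip [0.4467 0.2857 0.1665] [0.454  0.2827 0.172 ] [0.4433 0.287  0.172 ]
stand [ 0.465   0.2878 -0.0119] [0.475  0.2811 0.    ] [0.4608 0.2925 0.    ]
pin [ 0.513  -0.2803  0.0377] [ 0.5089 -0.2815  0.036 ] [ 0.5154 -0.2793  0.036 ]
pin2 [ 0.5243 -0.2379  0.0485] [ 0.5157 -0.2352  0.036 ] [ 0.5278 -0.2498  0.036 ]
d 0.58 [([323, 172], [0.671, -0.388]), ([327, 190], [0.626, -0.3]), ([303, 202], [0.686, -0.215]), ([308, 225], [0.632, -0.117]), ([372, 247], [0.405, -0.092]), ([402, 185], [0.379, -0.412])]
```

View pics/stand.png

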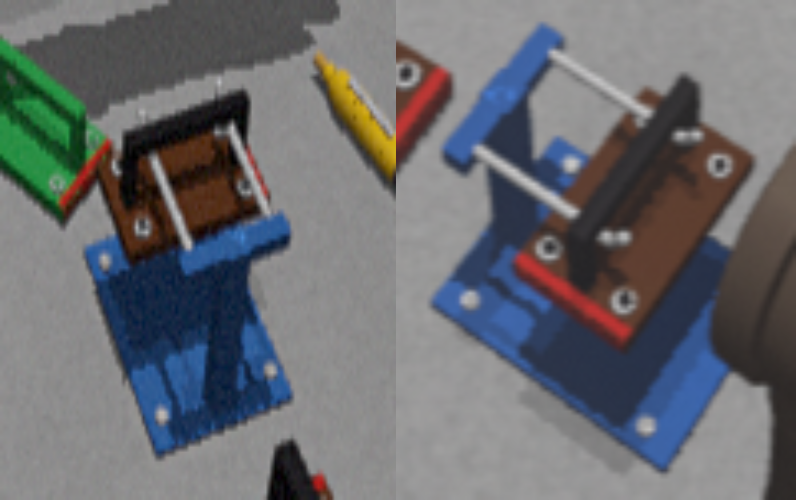

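```bash
cat >> h.py <<'E'
def delta(p,yaw_y=None):
    """tool-frame shift (cm) & turn to put TCP at p with tool z down and tool y along heading yaw_y (mod pi)"""
    o=arm.observe();M=R.from_rotvec(o["ee_rot"]).as_matrix();p0=np.array(o["position"])
    if yaw_y is None: return M.T@(np.array(p)-p0)*100
    best=None
    for k in (0,np.pi):
        y=np.array([np.cos(yaw_y+k),np.sin(yaw_y+k),0]);z=np.array([0,0,-1.]);Q=np.c_[np.cross(y,z),y,z]
        w=R.from_matrix(M.T@Q).as_rotvec()
        if best is None or np.linalg.norm(w)<np.linalg.norm(best):best=w
    return M.T@(np.array(p)-p0)*100,best
E
cat > c.py <<'E'
from h import *
np.set_printoptions(precision=4,suppress=True)
s=arm.get_image("scene");d=arm.get_image("side")
for im,cs in ((s,[(342.3,209),(362.9,251),(402.9,239.6)]),(d,[(339.8,328.9),(322.3,378),(264,341)])):
    q=[onz(im,c,.008)[:2] for c in cs];print(q)
    for a,b in ((0,1),(1,2)):
        v=q[b]-q[a];print(np.degrees(np.arctan2(v[1],v[0])),np.linalg.norm(v))
o=arm.observe();M=R.from_rotvec(o["ee_rot"]).as_matrix();print(M,o["position"])
w=arm.get_image("wrist");print(M.T@(np.array(w["T"])[:3,3]-o["position"]),M.T@np.array(w["T"])[:3,:3],w["mtx"])
print(delta([.45,.27,.36]))
E
python3 c.py
```

```text
[array([0.3837, 0.2347]), array([0.5744, 0.1742]), array([0.6129, 0.3134])]
-17.602983609737464 0.20008695858978234
74.5352495194233 0.14443315713732147
[array([0.4162, 0.2141]), array([0.4152, 0.373 ]), array([0.6064, 0.3198])]
90.37323535990907 0.15885919041248378
-15.5438142109111 0.19848091416389665
[[-0.9086  0.4177  0.0001]
 [ 0.4177  0.9086  0.    ]
 [-0.      0.     -1.    ]] [0.261  0.5679 0.2267]
[ 0.0698  0.0004 -0.1587] [[-0.0004 -0.9671 -0.2545]
 [ 1.     -0.0002 -0.0005]
 [ 0.0004 -0.2545  0.9671]] [[387.6959   0.     318.5732]
 [  0.     387.6959 243.8175]
 [  0.       0.       1.    ]]
[-29.6113 -19.1714 -13.326 ]
```

>>> {"api": "carry_out", "payload": {
  "claw": [9,9,9,9,9,9,9,9,9,9,9,9,9,9,9,9,9,9,9,9],
  "delta_pos": [
    [-3.7,-2.4,-1.7],
    [-3.7,-2.4,-1.7],
    [-3.7,-2.4,-1.7],
    [-3.7,-2.4,-1.7],
    [-3.7,-2.4,-1.7],
    [-3.7,-2.4,-1.7],
    [-3.7,-2.4,-1.7],
    [-3.7,-2.4,-1.4],
    [0,0,0],
    [0,0,0],
    [0,0,0],
    [0,0,0],
    [0,0,0],
    [0,0,0],
    [0,0,0],
    [0,0,0],
    [0,0,0],
    [0,0,0],
    [0,0,0],
    [0,0,0]
  ],
  "angular": [
    [0,0,0],
    [0,0,0],
    [0,0,0],
    [0,0,0],
    [0,0,0],
    [0,0,0],
    [0,0,0],
    [0,0,0],
    [0,0,0.143],
    [0,0,0.143],
    [0,0,0.143],
    [0,0,0.143],
    [0,0,0.143],
    [0,0,0.143],
    [0,0,0.143],
    [0,0,0.143],
    [0,0,0.143],
    [0,0,0.143],
    [0,0,0],
    [0,0,0]
  ]
}}

```text
clock: 3.55
position: [0.4497, 0.2699, 0.3598]
ee_rot: [-2.515, -1.883, -0.0]
force: [-0.2, -0.4, -0.1]
width: 0.98
gripper_force: 0.0
```

```bash
cat > d.py <<'E'
from h import *
np.set_printoptions(precision=4,suppress=True)
w=arm.get_image("wrist");save(w,"w1")
for l in ["handle","prongs","prong_tip","stand","template"]:
    r=arm.place_of(l,w)[:3]
    z=dict(handle=.168,prongs=.16,prong_tip=.172,stand=0,template=.106)[l]
    print(l,[(round(x["conf"],2),px(x["centre"]).round(1),onz(w,px(x["centre"]),z)[:2]) for x in r])
o=arm.observe();print(o["position"],o["ee_rot"],o["joints"],o["clock"])
E
python3 d.py
```

```text
handle [(0.92, array([334. , 204.7]), array([0.4655, 0.2791])), (0.6, array([618.1, 180.7]), array([0.7159, 0.228 ])), (0.56, array([169.5, 256. ]), array([0.3035, 0.276 ]))]
prongs []
prong_tip []
stand []
template [(0.94, array([333.5, 194.8]), array([0.4675, 0.2794])), (0.93, array([565.8, 175. ]), array([0.7076, 0.2305])), (0.76, array([190.9, 248.9]), array([0.3002, 0.2663]))]
[0.4498 0.2697 0.3598] [-2.5182 -1.8784 -0.0001] [-0.9282  0.1799  0.349   1.6176 -0.0627  1.355  -0.8599] 3.85
```

View pics/w1.png

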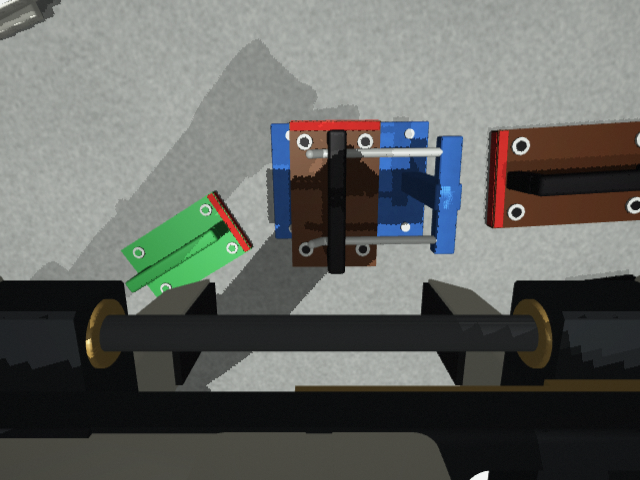

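```bash
cat > e.py <<'E'
from h import *
np.set_printoptions(precision=4,suppress=True)
w=arm.get_image("wrist")
f=lambda n,a,b,z:(lambda p,q:print(n,p[:2],q[:2],(p+q)[:2]/2,np.degrees(np.arctan2(*(q-p)[1::-1])),np.linalg.norm(p-q)))(onz(w,a,z),onz(w,b,z))
f("bar",(336,272),(337,130),.176)
f("prongA",(308,154),(443,152),.164)
f("prongB",(308,242),(436,240),.164)
f("plateL",(291,265),(290,130),.12)
f("plateR",(377,264),(381,130),.12)
f("redtop",(290,121),(381,121),.12)
f("base",(290,122),(428,122),.008)
print(delta([.4655,.2791,.36],np.radians(-16.5)))
E
python3 e.py
```

```text
bar [0.45  0.219] [0.4857 0.3408] [0.4678 0.2799] 73.69348454345678 0.126934521924903
prongA [0.4559 0.3286] [0.5716 0.296 ] [0.5137 0.3123] -15.75252194345464 0.1201977264618826
prongB [0.4323 0.2512] [0.5485 0.2186] [0.4904 0.2349] -15.663820424277947 0.12075263591112936
plateL [0.4028 0.2214] [0.4442 0.3549] [0.4235 0.2881] 72.78993661870051 0.13972861313416055
plateR [0.492 0.196] [0.5302 0.3292] [0.5111 0.2626] 73.98544890228857 0.13861742409278974
redtop [0.4467 0.3629] [0.5323 0.3375] [0.4895 0.3502] -16.576731757851306 0.08928141632735079
base [0.4405 0.3694] [0.6068 0.3198] [0.5237 0.3446] -16.576819299081407 0.17356946244983457
(array([ 1.3426,  1.2407, -0.0263]), array([-0.    , -0.    , -0.0012]))
```

>>> {"api": "carry_out", "payload": {
  "claw": [6,6,6,6,6,6,6,6,6,6,6,6,6,6],
  "delta_pos": [
    [-4.2,1.7,0.2],
    [-4.2,1.7,0.2],
    [-4.2,1.7,0.2],
    [-4.2,1.7,0.2],
    [-4.2,1.7,0.2],
    [-4.2,1.7,0.2],
    [-4.2,1.7,0.2],
    [-4.2,1.7,0.2],
    [-4.2,1.7,0.2],
    [-4.2,1.7,0.2],
    [-4.2,1.7,0.2],
    [-4.2,1.7,0.2],
    [0,0,0],
    [0,0,0]
  ],
  "angular": [
    [0,0,0],
    [0,0,0],
    [0,0,0],
    [0,0,0],
    [0,0,0],
    [0,0,0],
    [0,0,0],
    [0,0,0],
    [0,0,0],
    [0,0,0],
    [0,0,0],
    [0,0,0],
    [0,0,0],
    [0,0,0]
  ]
}}

```text
clock: 5.3
position: [0.5006, -0.2728, 0.3354]
ee_rot: [-2.521, -1.874, 0.001]
force: [0.0, 0.1, -0.2]
width: 0.653
gripper_force: 0.0
```

```bash
cat > f.py <<'E'
from h import *
np.set_printoptions(precision=4,suppress=True)
w=arm.get_image("wrist");save(w,"w2")
for l in ["pin","pin2","nest"]:
    r=arm.place_of(l,w)[:3]
    z=dict(nest=0.0).get(l,.036)
    print(l,[(round(x["conf"],2),px(x["centre"]).round(1),onz(w,px(x["centre"]),z)[:2]) for x in r])
o=arm.observe();print(o["position"],o["ee_rot"],o["joints"],o["clock"])
import pickle;pickle.dump({k:np.array(w[k]) for k in("T","mtx","frame")},open("w2.pkl","wb"))
E
python3 f.py
```

```text
pin [(0.75, array([326.3, 203.8]), array([ 0.507 , -0.2777])), (0.6, array([318.8, 161.9]), array([ 0.5125, -0.2284]))]
pin2 [(0.75, array([326.3, 203.8]), array([ 0.507 , -0.2777])), (0.6, array([318.8, 161.9]), array([ 0.5125, -0.2284]))]
nest [(0.88, array([325.9, 199.2]), array([ 0.5073, -0.2774]))]
[ 0.5016 -0.27    0.3358] [-2.5164 -1.8802 -0.0012] [-0.1365  0.31    0.7357  1.5797 -0.213   1.3342  0.3382] 5.5
```

View pics/w2.png

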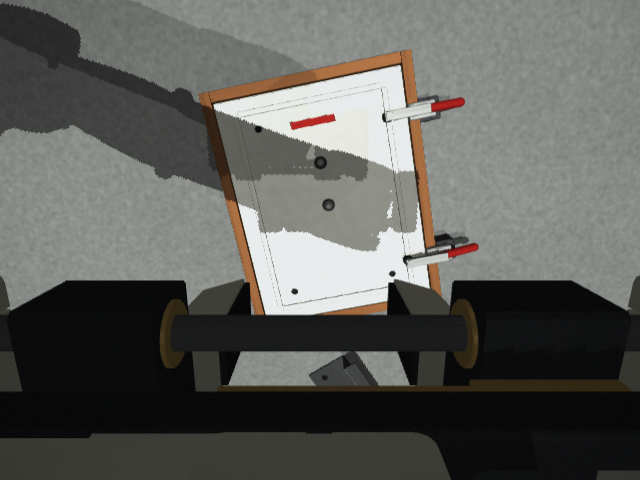

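```bash
cat > g.py <<'E'
from h import *
import pickle
np.set_printoptions(precision=4,suppress=True)
w=pickle.load(open("w2.pkl","rb"));print("cam",w["T"][:3,3])
g=cv2.cvtColor(w["frame"],cv2.COLOR_RGB2GRAY)
for c in((320,162),(328,205),(258,128),(294,291),(391,273)):
    x0,y0=c[0]-11,c[1]-11;p=g[y0:y0+22,x0:x0+22];m=(p<np.median(p)*.6).astype(np.uint8)
    n,lab,st,ce=cv2.connectedComponentsWithStats(m);k=1+np.argmax(st[1:,4]);q=ce[k]+[x0,y0]
    print(c,st[k],q,[onz(w,q,z)[:2] for z in(.036,.040,.0415)])
# panel edges from colour: orange board mask boundaries, per-row / column fits
hsv=cv2.cvtColor(w["frame"],cv2.COLOR_RGB2HSV);o=((hsv[...,0]>8)&(hsv[...,0]<20)&(hsv[...,1]>110)).astype(np.uint8)
def fit(pts,n):
    vx,vy,x,y=cv2.fitLine(np.array(pts,np.float32),cv2.DIST_HUBER,0,.01,.01).ravel()
    P=lambda s:onz(w,(x+s*vx,y+s*vy),.036)[:2];a,b=P(-60),P(60);d=b-a;print(n,len(pts),np.degrees(np.arctan2(d[1],d[0]))%180,P(0));return
L=[];Rr=[]
for y in range(125,275):
    xs=np.where(o[y,195:265])[0]
    if len(xs)>3:L.append((195+xs.min(),y))
    xs=np.where(o[y,395:445])[0]
    if len(xs)>3 and (y in range(130,225)):Rr.append((395+xs.min(),y))
Tt=[]
for x in range(225,395):
    ys=np.where(o[45:105,x])[0]
    if len(ys)>3:Tt.append((x,45+ys.min()))
fit(L,"L");fit(Rr,"R");fit(Tt,"T")
red=((hsv[...,0]<6)|(hsv[...,0]>174))&(hsv[...,1]>150);red[:,380:]=0;red[:90]=0;red[140:]=0
ys,xs=np.where(red);fit(np.c_[xs,ys],"red")
E
python3 g.py
```

```text
cam [ 0.5189 -0.2066  0.4941]
(320, 162) [  5   5  13  13 118] [320.0339 162.2542] [array([ 0.5138, -0.2291]), array([ 0.5139, -0.229 ]), array([ 0.5139, -0.2289])]
(328, 205) [  5   5  13  12 111] [328.027  204.2883] [array([ 0.5088, -0.2788]), array([ 0.5089, -0.2782]), array([ 0.5089, -0.278 ])]
(258, 128) [ 8  9  7  7 38] [257.8421 128.9474] [array([ 0.457 , -0.1734]), array([ 0.4575, -0.1737]), array([ 0.4577, -0.1738])]
(294, 291) [ 8  9  7  5 28] [294.2857 290.9286] [array([ 0.4369, -0.3722]), array([ 0.4376, -0.3707]), array([ 0.4379, -0.3702])]
(391, 273) [ 8 17 14  5 41] [396.0976 281.5854] [array([ 0.5629, -0.3971]), array([ 0.5625, -0.3955]), array([ 0.5624, -0.3948])]
L 150 84.27575933003054 [ 0.3944 -0.2383]
R 95 84.32501729799378 [ 0.6167 -0.2778]
T 170 174.2486562158021 [ 0.531  -0.1318]
red 284 174.02419227354488 [ 0.5187 -0.1834]
```

>>> {"api": "carry_out", "payload": {
  "claw": [6,6,6,6,6,6,6,6,6,6,6,6,6,6],
  "delta_pos": [
    [4.3,-1.6,0.3],
    [4.3,-1.6,0.3],
    [4.3,-1.6,0.3],
    [4.3,-1.6,0.3],
    [4.3,-1.6,0.3],
    [4.3,-1.6,0.3],
    [4.3,-1.6,0.3],
    [4.3,-1.6,0.3],
    [4.3,-1.6,0.3],
    [4.3,-1.6,0.3],
    [4.3,-1.6,0.3],
    [4.3,-1.6,0.3],
    [0,0,0],
    [0,0,0]
  ],
  "angular": [
    [0,0,0],
    [0,0,0],
    [0,0,0],
    [0,0,0],
    [0,0,0],
    [0,0,0],
    [0,0,0],
    [0,0,0],
    [0,0,0],
    [0,0,0],
    [0,0,0],
    [0,0,0],
    [0,0,0],
    [0,0,0]
  ]
}}

```text
clock: 6.9
position: [0.4635, 0.2796, 0.2995]
ee_rot: [2.515, 1.883, -0.001]
force: [1.3, -2.3, 0.2]
width: 0.655
gripper_force: 0.0
```

```bash
cat > i.py <<'E'
from h import *
np.set_printoptions(precision=4,suppress=True)
w=arm.get_image("wrist")
for x in arm.place_of("handle",w)[:2]:print(x["conf"],px(x["centre"]),onz(w,px(x["centre"]),.168))
# bar edges: dark pixels in rows
g=cv2.cvtColor(w["frame"],7)
h=proj(w,(.4667,.28,.176));print("pred",h)
o=arm.observe();print(o["position"],o["clock"],delta([.4667,.28,.149],np.radians(-16.5)))
save(w,"w3")
E
python3 i.py
```

```text
0.77 [143.296 286.704] [0.3158 0.2781 0.168 ]
0.76 [324.096 233.712] [0.4662 0.2791 0.168 ]
pred [324.6072 234.8103]
[0.4646 0.2771 0.3   ] 7.0 (array([ 0.3384,  0.1104, 15.1032]), array([ 0.0004,  0.0001, -0.0023]))
```

View pics/w3.png

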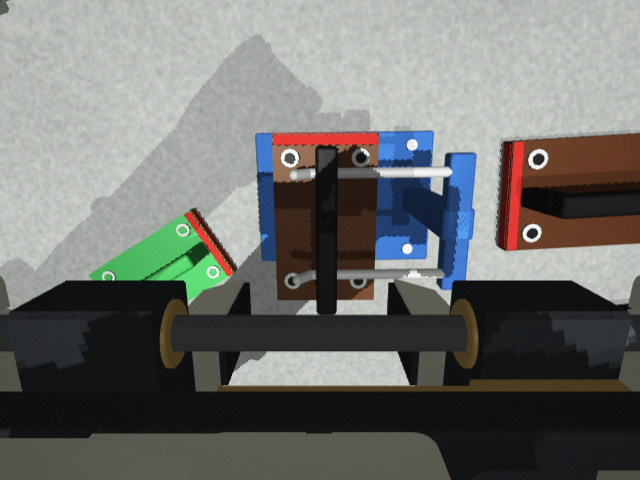

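>>> {"api": "carry_out", "payload": {
  "claw": [6,6,6,6,6,6,6,1,1,1,1,1,1,1],
  "delta_pos": [
    [0.3,0.1,3],
    [0,0,3],
    [0,0,3],
    [0,0,3],
    [0,0,2],
    [0,0,1.1],
    [0,0,0],
    [0,0,0],
    [0,0,0],
    [0,0,0],
    [0,0,0],
    [0,0,0],
    [0,0,0],
    [0,0,0]
  ],
  "angular": [
    [0,0,0],
    [0,0,0],
    [0,0,0],
    [0,0,0],
    [0,0,0],
    [0,0,0],
    [0,0,0],
    [0,0,0],
    [0,0,0],
    [0,0,0],
    [0,0,0],
    [0,0,0],
    [0,0,0],
    [0,0,0]
  ],
  "force": 45
}}

```text
clock: 8.4
position: [0.4671, 0.2804, 0.149]
ee_rot: [2.519, 1.877, 0.001]
force: [0.7, -1.8, 1.0]
width: 0.171
gripper_force: 45.0
```

>>> {"api": "carry_out", "payload": {
  "claw": [1,1,1,1,1,1],
  "delta_pos": [
    [0,0,-0.6],
    [0,0,-0.6],
    [0,0,-0.6],
    [0,0,-0.4],
    [0,0,0],
    [0,0,0]
  ],
  "angular": [
    [0,0,0],
    [0,0,0],
    [0,0,0],
    [0,0,0],
    [0,0,0],
    [0,0,0]
  ]
}}

```text
clock: 9.0
position: [0.4664, 0.2805, 0.1708]
ee_rot: [-2.519, -1.877, -0.0]
force: [-0.9, 0.6, -3.4]
width: 0.168
gripper_force: 45.0
```

>>> {"api": "carry_out", "payload": {
  "claw": [1,1,1,1,1,1,1,1,1,1,1],
  "delta_pos": [
    [0,-1,0],
    [0,-1.8,0],
    [0,-2,0],
    [0,-2,0],
    [0,-2,0],
    [0,-1,0],
    [0,0,-1],
    [0,0,-2],
    [0,0,-2],
    [0,0,-1],
    [0,0,0]
  ],
  "angular": [
    [0,0,0],
    [0,0,0],
    [0,0,0],
    [0,0,0],
    [0,0,0],
    [0,0,0],
    [0,0,0],
    [0,0,0],
    [0,0,0],
    [0,0,0],
    [0,0,0]
  ]
}}

```text
clock: 10.1
position: [0.374, 0.3089, 0.2323]
ee_rot: [-2.52, -1.876, -0.005]
force: [0.4, 0.9, -3.6]
width: 0.17
gripper_force: 45.0
```

```bash
cat > j.py <<'E'
from h import *
np.set_printoptions(precision=4,suppress=True)
w=arm.get_image("wrist");s=arm.get_image("scene")
cv2.imwrite("pics/held.png",cv2.cvtColor(np.hstack([cv2.resize(w["frame"],(400,300)),cv2.resize(s["frame"][130:280,250:450],(400,300))]),4))
print(arm.observe())
print(delta([.509,-.2785,.15]),delta([.509,-.2785,.15],np.radians(-5.7)))
E
python3 j.py
```

```text
{'clock': 10.2, 'joints': array([-1.12  ,  0.1993,  0.3809,  1.9248, -0.0857,  1.0331, -0.9925]), 'dq': array([-0.0008,  0.0109, -0.0068,  0.0152, -0.0002, -0.0017, -0.0028]), 'joint_efforts': array([  0.0839, -45.9433,   2.9615, -31.7881,  -0.0086,  -0.0212,
        -0.0138]), 'position': array([0.3728, 0.3082, 0.2304]), 'ee_rot': array([ 2.5196,  1.8764, -0.0001]), 'force': array([ 0.1325,  0.3533, -2.52  ]), 'ft_torque': array([-0.0825,  0.0925, -0.003 ]), 'gripper_force': 44.99848544597626, 'width': 0.17111695638135405}
[-52.3091  29.8593   8.0452] (array([-52.3091,  29.8593,   8.0452]), array([ 0.    ,  0.0001, -0.1911]))
```

View pics/held.png

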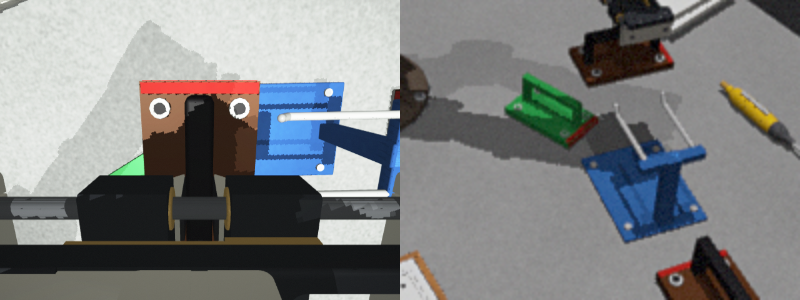

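```bash
cat > k.py <<'E'
from h import *
np.set_printoptions(precision=4,suppress=True)
w=arm.get_image("wrist")
hsv=cv2.cvtColor(w["frame"],cv2.COLOR_RGB2HSV);red=((hsv[...,0]<6)|(hsv[...,0]>174))&(hsv[...,1]>150);red[:100]=0;red[180:]=0
ys,xs=np.where(red);o=arm.observe();M=R.from_rotvec(o["ee_rot"]).as_matrix()
f=lambda c,z:(M.T@(onz(w,c,z)-o["position"])*1000)
zt=o["position"][2]+.019-.048
cols=range(xs.min()+8,xs.max()-8)
top=np.array([(x,ys[xs==x].min()-.5) for x in cols]);P=np.array([f(t,zt)[:2] for t in top])
k=np.polyfit(P[:,1],P[:,0],1);print("edge x at y=0:",k[1],"slope deg",np.degrees(np.arctan(k[0])),[f((x,ys[xs==int(x)].min()),zt)[:2] for x in(xs.min()+1,xs.max()-1)])
for z in (-.003,.003):print(f(top[50],zt+z)[0])
E
python3 k.py
```

```text
Traceback (most recent call last):
  File "k.py", line 9, in <module>
    top=np.array([(x,ys[xs==x].min()-.5) for x in cols]);P=np.array([f(t,zt)[:2] for t in top])
                     ~~~~~~~~~~~~~^^
ValueError: zero-size array to reduction operation minimum which has no identity
```

```bash
sed -i 's/red\[180:\]=0/red[180:]=0;red[:,:200]=0;red[:,440:]=0/; s/in cols\])/in cols if (xs==x).any()])/' k.py; python3 k.py
```

```text
edge x at y=0: 74.57597271716227 slope deg -0.047124659256077936 [array([ 73.1702, -45.0572]), array([73.1355, 42.4774])]
74.8196166287265
74.62513425406443
```

>>> {"api": "carry_out", "payload": {
  "claw": [1,1,1,1,1,1,1,1,1,1,1,1,1,1,1,1,1,1,1,1],
  "delta_pos": [
    [-2,1.2,0],
    [-3.6,2,0.5],
    [-3.6,2,0.5],
    [-3.6,2,0.5],
    [-3.6,2,0.5],
    [-3.6,2,0.5],
    [-3.6,2.1,0.5],
    [-3.6,2.1,0.5],
    [-3.6,2.1,0.5],
    [-3.6,2.1,0.5],
    [-3.6,2.1,0.5],
    [-3.6,2.1,0.5],
    [-3.6,2.1,0.5],
    [-3.6,2.1,0.5],
    [-2.5,1.4,0.5],
    [-1,0.6,0.5],
    [0,0,0],
    [0,0,0],
    [0,0,0],
    [0,0,0]
  ],
  "angular": [
    [0,0,0],
    [0,0,0],
    [0,0,0],
    [0,0,0],
    [0,0,0],
    [0,0,0],
    [0,0,0],
    [0,0,0],
    [0,0,0],
    [0,0,0],
    [0,0,0],
    [0,0,0],
    [0,0,0],
    [0,0,0],
    [0,0,0],
    [0,0,0],
    [0,0,-0.095],
    [0,0,-0.095],
    [0,0,0],
    [0,0,0]
  ]
}}

```text
clock: 12.3
position: [0.5103, -0.2777, 0.1552]
ee_rot: [-2.331, -2.104, -0.0]
force: [-0.4, -1.4, -2.1]
width: 0.171
gripper_force: 45.0
```

```bash
cat > m.py <<'E'
from h import *
np.set_printoptions(precision=4,suppress=True)
o=arm.observe();print(o["clock"],o["position"],o["force"],o["ft_torque"],o["gripper_force"],o["joints"],delta([.5105,-.279,.10],np.radians(-5.7)))
E
python3 m.py
```

```text
12.3 [ 0.5103 -0.2777  0.1552] [-0.443  -1.356  -2.1112] [-0.1532  0.0685  0.0176] 44.99825656414032 [-0.0008  0.4732  0.5796  1.805  -0.3109  0.9563  0.608 ] (array([-0.1319,  0.0367,  5.521 ]), array([-0.0008, -0.0008, -0.0027]))
```

>>> {"api": "carry_out", "payload": {
  "claw": [1,1,1,1,1,1,1,1,1],
  "delta_pos": [
    [-0.1,0,1],
    [0,0,1.5],
    [0,0,1.5],
    [0,0,1],
    [0,0,0.5],
    [0,0,0.3],
    [0,0,0.2],
    [0,0,0],
    [0,0,0]
  ],
  "angular": [
    [0,0,0],
    [0,0,0],
    [0,0,0],
    [0,0,0],
    [0,0,0],
    [0,0,0],
    [0,0,0],
    [0,0,0],
    [0,0,0]
  ]
}}

```text
clock: 13.2
position: [0.5107, -0.2796, 0.0961]
ee_rot: [2.329, 2.107, 0.001]
force: [-0.1, -0.5, -3.1]
width: 0.173
gripper_force: 45.0
```

```bash
python3 m.py
```

```text
13.2 [ 0.5107 -0.2796  0.0961] [-0.1288 -0.5148 -3.1056] [-0.0766  0.0471 -0.0054] 44.998406767845154 [ 0.0364  0.5458  0.5371  1.8581 -0.3664  0.8359  0.6586] (array([ 0.0592, -0.0234, -0.3852]), array([ 0.0008,  0.0001, -0.0007]))
```

Clear so far. Feeling down in small steps.

>>> {"api": "carry_out", "payload": {
  "claw": [1,1,1,1,1,1],
  "delta_pos": [
    [0,0,0.2],
    [0,0,0.2],
    [0,0,0.1],
    [0,0,0.1],
    [0,0,0.1],
    [0,0,0]
  ],
  "angular": [
    [0,0,0],
    [0,0,0],
    [0,0,0],
    [0,0,0],
    [0,0,0],
    [0,0,0]
  ]
}}

```text
clock: 13.8
position: [0.5103, -0.2794, 0.0885]
ee_rot: [-2.33, -2.107, 0.0]
force: [0.6, -0.3, -4.0]
width: 0.17
gripper_force: 45.0
```

>>> {"api": "carry_out", "payload": {
  "claw": [1,1,1,1],
  "delta_pos": [
    [0,0,0.1],
    [0,0,0.1],
    [0,0,0.1],
    [0,0,0]
  ],
  "angular": [
    [0,0,0],
    [0,0,0],
    [0,0,0],
    [0,0,0]
  ]
}}

```text
clock: 14.2
position: [0.5103, -0.2794, 0.0855]
ee_rot: [-2.33, -2.107, 0.0]
force: [0.0, -0.0, -4.1]
width: 0.173
gripper_force: 45.0
```

>>> {"api": "carry_out", "payload": {
  "claw": [1,1,1,1],
  "delta_pos": [
    [0,0,0.1],
    [0,0,0.1],
    [0,0,0],
    [0,0,0]
  ],
  "angular": [
    [0,0,0],
    [0,0,0],
    [0,0,0],
    [0,0,0]
  ]
}}

```text
clock: 14.6
position: [0.5104, -0.2795, 0.0837]
ee_rot: [-2.33, -2.107, 0.0]
force: [0.3, 0.4, -3.3]
width: 0.17
gripper_force: 45.0
```

```bash
python3 m.py
```

```text
14.6 [ 0.5104 -0.2795  0.0837] [ 0.2502  0.3672 -3.2813] [-0.1406  0.0653  0.0046] 44.9983012676239 [ 0.0443  0.562   0.5268  1.8678 -0.3781  0.812   0.6683] (array([ 0.0476,  0.0087, -1.6309]), array([-0.0001, -0.    , -0.0006]))
```

>>> {"api": "carry_out", "payload": {
  "claw": [1,1,1,1],
  "delta_pos": [
    [0,0,0.1],
    [0,0,0.1],
    [0,0,0],
    [0,0,0]
  ],
  "angular": [
    [0,0,0],
    [0,0,0],
    [0,0,0],
    [0,0,0]
  ]
}}

```text
clock: 15.0
position: [0.5106, -0.2796, 0.0821]
ee_rot: [2.33, 2.107, 0.001]
force: [-1.1, 0.9, 3.0]
width: 0.168
gripper_force: 45.0
```

```bash
python3 m.py
```

```text
15.0 [ 0.5106 -0.2796  0.0821] [-1.079   0.8629  2.992 ] [0.0765 0.2821 0.0169] 44.99953329563141 [ 0.0456  0.5641  0.5252  1.8689 -0.3801  0.8082  0.6699] (array([ 0.0546, -0.0148, -1.7945]), array([ 0.0006,  0.    , -0.0007]))
```

>>> {"api": "carry_out", "payload": {
  "claw": [1,1,1,1],
  "delta_pos": [
    [0,0,0.1],
    [0,0,0],
    [0,0,0.1],
    [0,0,0]
  ],
  "angular": [
    [0,0,0],
    [0,0,0],
    [0,0,0],
    [0,0,0]
  ]
}}

```text
clock: 15.4
position: [0.5106, -0.2796, 0.08]
ee_rot: [2.329, 2.107, 0.001]
force: [-1.6, 0.9, 7.4]
width: 0.169
gripper_force: 45.0
```

```bash
python3 m.py
```

```text
15.4 [ 0.5106 -0.2796  0.08  ] [-1.5704  0.8937  7.4203] [0.1545 0.477  0.0374] 45.000659823417664 [ 0.0469  0.5668  0.5235  1.8703 -0.3821  0.8042  0.6716] (array([ 0.0611, -0.019 , -1.996 ]), array([ 0.0007,  0.0001, -0.0006]))
```

>>> {"api": "carry_out", "payload": {
  "claw": [1,1,1],
  "delta_pos": [
    [0,0,0.06],
    [0,0,0],
    [0,0,0]
  ],
  "angular": [
    [0,0,0],
    [0,0,0],
    [0,0,0]
  ]
}}

```text
clock: 15.7
position: [0.5106, -0.2796, 0.0796]
ee_rot: [2.329, 2.107, 0.001]
force: [-1.5, 1.8, 7.6]
width: 0.169
gripper_force: 45.0
```

```bash
python3 m.py
```

```text
15.7 [ 0.5106 -0.2796  0.0796] [-1.4838  1.8497  7.611 ] [0.2971 0.5286 0.0419] 45.00068485736847 [ 0.0473  0.5674  0.523   1.8707 -0.3827  0.8032  0.6721] (array([ 0.0605, -0.0193, -2.0416]), array([ 0.0007,  0.    , -0.0007]))
```

>>> {"api": "carry_out", "payload": {
  "claw": [1,1,1],
  "delta_pos": [
    [0,0,0.05],
    [0,0,0],
    [0,0,0]
  ],
  "angular": [
    [0,0,0],
    [0,0,0],
    [0,0,0]
  ]
}}

```text
clock: 16.0
position: [0.5107, -0.2796, 0.0792]
ee_rot: [2.329, 2.107, 0.001]
force: [-3.0, 1.2, 9.3]
width: 0.169
gripper_force: 45.0
```

```bash
python3 m.py
```

```text
16.0 [ 0.5107 -0.2796  0.0792] [-2.9911  1.2184  9.2866] [ 0.298   0.5754 -0.0265] 45.00101029872894 [ 0.0476  0.5679  0.5226  1.871  -0.3831  0.8024  0.6725] (array([ 0.0591, -0.0223, -2.0826]), array([ 0.0008, -0.    , -0.0006]))
```

>>> {"api": "carry_out", "payload": {
  "claw": [1,1,1,1],
  "delta_pos": [
    [0,0,0.04],
    [0,0,0],
    [0,0,0],
    [0,0,0]
  ],
  "angular": [
    [0,0,0],
    [0,0,0],
    [0,0,0],
    [0,0,0]
  ]
}}

```text
clock: 16.4
position: [0.5107, -0.2795, 0.0791]
ee_rot: [2.329, 2.107, 0.001]
force: [-3.2, 2.3, 12.3]
width: 0.168
gripper_force: 45.0
```

```bash
python3 m.py
```

```text
16.4 [ 0.5107 -0.2795  0.0791] [-3.2125  2.2579 12.3442] [ 0.377   0.8207 -0.0041] 45.00168263912201 [ 0.0478  0.568   0.5224  1.8712 -0.3835  0.8021  0.6727] (array([ 0.0518, -0.0236, -2.0929]), array([ 0.001 , -0.0002, -0.0006]))
```

>>> {"api": "carry_out", "payload": {
  "claw": [1,1,1,1,1],
  "delta_pos": [
    [0.02,-0.03,0],
    [0,0,0],
    [0,0,0.02],
    [0,0,0],
    [0,0,0]
  ],
  "angular": [
    [0,0,0],
    [0,0,0],
    [0,0,0],
    [0,0,0],
    [0,0,0]
  ]
}}

```text
clock: 16.9
position: [0.5107, -0.2796, 0.0791]
ee_rot: [2.329, 2.107, 0.002]
force: [-2.7, 1.3, 14.5]
width: 0.172
gripper_force: 45.0
```

```bash
python3 m.py; python3 - <<'E'
from h import *
a=[arm.get_image(n)for n in("scene","side")]
cv2.imwrite("pics/fin.png",cv2.cvtColor(np.hstack([cv2.resize(a[0]["frame"][230:380,140:340],(400,300)),cv2.resize(a[1]["frame"][140:260,290:450],(400,300))]),4))
E
python3 m.py
```

```text
16.9 [ 0.5107 -0.2796  0.0791] [-2.6995  1.2718 14.4729] [ 0.3825  0.7787 -0.0198] 45.002145767211914 [ 0.0476  0.5676  0.5224  1.8718 -0.3836  0.801   0.6728] (array([ 0.0531, -0.0264, -2.0917]), array([ 0.0017,  0.0001, -0.0006]))
17.0 [ 0.5107 -0.2795  0.0791] [-2.9374  2.0208 13.8519] [ 0.3779  0.7556 -0.0002] 45.0020706653595 [ 0.0476  0.5676  0.5223  1.8718 -0.3836  0.8011  0.6728] (array([ 0.0499, -0.0266, -2.0905]), array([ 0.0017,  0.0001, -0.0006]))
```

View pics/fin.png

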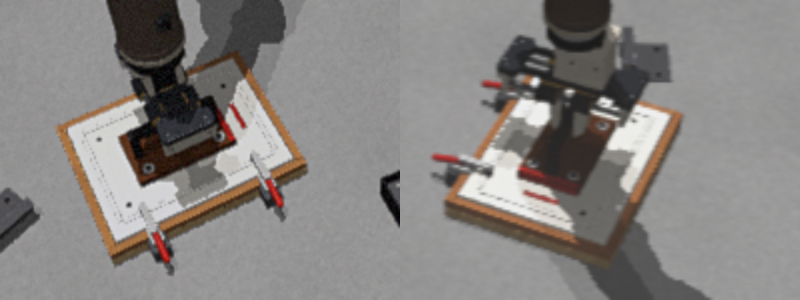

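```bash
python3 -c "
from cell import arm
print(arm.sign_off())"
```

```text
the job is handed in; nothing more can be done
None
```

The brown template is on both pins with its red end towards the red mark. By height and force readings its plate is flat on the panel, still gripped and pressed with about 14 N, above the 7–10 N you gave. It dropped on without any sliding, the bin, screwdriver and bracket were not touched, and the job is handed in at about 17 s.

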